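Turn over the status plate of a checked batch

ROBOT

A 6-joint arm with a two-finger parallel gripper is mounted at the origin on the work surface. World frame = base frame: x ahead of the robot, y to its left, z up, the work surface at z = 0. Lengths are in m, angles in rad, forces in N, time in s.
With the tool pointing down it reaches from about 0.375 to 0.9 m from the base axis. Payload 3.1 kg.
Tool frame: the origin (TCP) lies midway between the tips of the shut fingers; the grasp point (between the pads) lies manip.grip_point_offset behind it (manip.grip_point_offset is the distance from the TCP to the grasp point, in m); z points along the fingers, y is the line along which they close (so a half turn about z gives the same grasp; the last joint's range is limited). The gripper opens to 85 mm and grips with 20 to 120 N. Pads are 22 mm wide; open, the fingers measure 114 mm over their backs; the gripper's body (76 mm by 85 mm) begins 54 mm behind the grasp point. The pads swing forward as they close: fully open they stand 13 mm farther back than shut.
Start: joints at [-1.496, 0.527, 1.433, -0, 1.181, -0.178], TCP at [0.156, -0.605, 0.231] pointing down, gripper open.
Joint ranges: [-3.08, 3.08], [-0.75, 2.2], [0.22, 2.44], [-1.43, 4.57], [0, 2.65], [-2.85, 2.85]. Speed limits (rad/s): [2.79, 2.79, 3.14, 3.14, 3.14, 3.14].

INTERFACE

Orientations are given as a 3x3 rotation matrix whose columns are the frame's x, y, z axes.
In Python, from plant import sensors, read_camera, manip, nets gives the robot as it stands.
- The arm moves only by the tool servo_tool, never from a script. Its argument "plan" is a list that holds one entry, the list of rows, each a list of 6 numbers: the shift along the tool's x, y, z in mm, then the turn, a rotation vector about the tool's x, y, z in degrees. In form: [[[tx, ty, tz, rx, ry, rz], ...]]. A call has 1 to 12 rows; each row is the pose to reach, as a shift and turn from the pose commanded when the call began, along the tool's axes at that moment; what a row does not reach only later rows make up. A row lasts 1/10 s, in which the tool goes at most 50 mm and 8.59 degrees, less where a joint would pass 70% of its speed; a pose out of reach is approached as far as the arm can. A call with a gripper value outside its range is refused whole. "claw" is the closure, from 0 (fully open) to 1 (shut), set as the call begins (left out, the last holds). The fingers move at their own pace and stop on an object; "newtons" is the grip in N (left out, the last holds). Time passes only in rows, so rows that repeat a pose let the fingers close. It gives the time, the measured TCP pose, the force, the opening and the grip force at its end, in the units of the state.
- sensors.read_state(): the state, without advancing time (a new reading comes with each control period).
- read_camera(name): name is "scene" or "top" or "wrist"; returns a dict with "img" (480x640x3 uint8, blue, green, red), "z_map" (480x640 float32, m along the optical axis (not along the pixel's ray), 0 where there is no reading), "K" (3x3 intrinsics, pixels), "R" (3x3) and "t" (3): a world point X has camera coordinates R X + t. Camera axes: x right, y down, z forward; pixel columns grow to the right and rows downward; lengths in m; the calibration is good to about 2 mm. A picture is of the moment at which its call begins.
- manip.finish_job(): hands the job in; it is judged then, once.
Trained networks look in a picture, given as the dict that the camera call returned (one of the last four; its "shot" number tells which), for a name from the list of things; names that differ only in an ending like _2 or _b are one class to them, and where a whole thing is asked for, a point or a joint stands for the part that bears it (a point fixed in the world has none). Each returns a list of dicts, best first, with "confidence" (0 to 1); they miss things now and then, are a little off and sometimes report something else, mostly with a low value. They report only what shows in the picture. A call takes as long as a camera call. They do not tell look-alikes from the thing itself.
- nets.boxes_of(picture, target): "bbox" ([centre column, centre row, width, height] in pixels, round what is visible of it).
- nets.spot_point(picture, target): "xy" ([column, row] in pixels: a listed point, or the origin of a listed thing).
The state is a dict: "t": time; "qpos": joint angles; "qd": joint speeds; "tau": joint torques, N m; "tcp_pos": TCP position; "tool_rot": TCP orientation; "wrist_force": force on the tool from outside, world axes, zero at the start; "moment": the same for the moment, N m; "width": opening from 0.0 (shut) to 1.0 (fully open); "finger_force": force on a finger pad.
Only numpy, scipy, OpenCV 4.12 (cv2) and the standard library are available. Lean on these libraries where they do the work, as an engineer would, in place of code of your own. Each camera call takes 0.05 s, during which the arm holds its last target. There are 200 camera calls.

TASK

The batch of flat bars has been checked, so show it as passed: with a fingertip turn the status plate on the stand in front of the bars' tray right over its hinge and press it down fully flat on the other side, so that the face with the ring is up. Use a light touch and do not pinch the plate or force it; the loose stand must stay where it stands. Leave the plates of the other two trays and all the parts and tools alone.

Things in the scene. Friction and masses are not known exactly. Their poses are not given: they have to be found in the camera images.
- tray_bars: Open dark sheet-steel tray 130 x 130 x 35 fixed on the 3 mm rubber bench mat, holding three loose flat steel bars (105 x 25 x 8) lying side by side. Origin: centre of its underside; x points away from the robot side. Its status stand is in front of it, the stand's centre 140 to 165 mm towards the robot.
- stand_bars: Status stand of the bars: loose steel stand, 1.15 kg, foot 130 (x) x 70 (y) x 14. Two hinge cheeks at y = +-32.5, round tops at z = 78; posts at x = +-27 with 12 mm rubber buffers, on which the plate rests level. Origin: centre of the foot's underside; x points across the hinge from the robot's side to the tray, y along the hinge, z up. The three stands are alike.
- plate_bars (a joint): Hinge angle (rad) of the bars' status plate. 0: level, lying towards the robot (-x of the stand), face with a raised bar up; pi/2: upright; pi (stop): turned over, level, towards the tray (+x), face with a raised ring (26 across) up. The hinge is stiff: the plate stays at any angle it is left at; about 0.05 N m turns it.
- plate_bars_edge (a point): Middle of the free edge of the bars' plate, turning with it: aluminium, 56 wide along the hinge, 3 thick (marks 2 proud), 40 g, edge 66 from the hinge axis and rolled to a 6 mm bead 56 long. From 33 to 66 from the axis it overhangs freely, 55 above the foot. At joint 0 x points from edge to hinge, y along the hinge, z up.
- tray_bushings: Open dark sheet-steel tray 130 x 130 x 35 fixed on the 3 mm rubber bench mat, holding two loose brass bushings (42 diameter, 32 high). Origin: centre of its underside; x points away from the robot side. Its status stand is in front of it, the stand's centre 140 to 165 mm towards the robot.
- stand_bushings: Status stand of the bushings: loose steel stand, 1.15 kg, foot 130 (x) x 70 (y) x 14. Two hinge cheeks at y = +-32.5, round tops at z = 78; posts at x = +-27 with 12 mm rubber buffers, on which the plate rests level. Origin: centre of the foot's underside; x points across the hinge from the robot's side to the tray, y along the hinge, z up. The three stands are alike.
- plate_bushings (a joint): Hinge angle (rad) of the bushings' status plate. 0: level, lying towards the robot (-x of the stand), face with a raised bar up; pi/2: upright; pi (stop): turned over, level, towards the tray (+x), face with a raised ring (26 across) up. The hinge is stiff: the plate stays at any angle it is left at; about 0.05 N m turns it.
- plate_bushings_edge (a point): Middle of the free edge of the bushings' plate, turning with it: aluminium, 56 wide along the hinge, 3 thick (marks 2 proud), 40 g, edge 66 from the hinge axis and rolled to a 6 mm bead 56 long. From 33 to 66 from the axis it overhangs freely, 55 above the foot. At joint 0 x points from edge to hinge, y along the hinge, z up.
- tray_flanges: Open dark sheet-steel tray 130 x 130 x 35 fixed on the 3 mm rubber bench mat, holding two loose steel flanges (disc 52 diameter with a round hub, 30 high). Origin: centre of its underside; x points away from the robot side. Its status stand is in front of it, the stand's centre 140 to 165 mm towards the robot.
- stand_flanges: Status stand of the flanges: loose steel stand, 1.15 kg, foot 130 (x) x 70 (y) x 14. Two hinge cheeks at y = +-32.5, round tops at z = 78; posts at x = +-27 with 12 mm rubber buffers, on which the plate rests level. Origin: centre of the foot's underside; x points across the hinge from the robot's side to the tray, y along the hinge, z up. The three stands are alike.
- plate_flanges (a joint): Hinge angle (rad) of the flanges' status plate. 0: level, lying towards the robot (-x of the stand), face with a raised bar up; pi/2: upright; pi (stop): turned over, level, towards the tray (+x), face with a raised ring (26 across) up. The hinge is stiff: the plate stays at any angle it is left at; about 0.05 N m turns it.
- plate_flanges_edge (a point): Middle of the free edge of the flanges' plate, turning with it: aluminium, 56 wide along the hinge, 3 thick (marks 2 proud), 40 g, edge 66 from the hinge axis and rolled to a 6 mm bead 56 long. From 33 to 66 from the axis it overhangs freely, 55 above the foot. At joint 0 x points from edge to hinge, y along the hinge, z up.
- stand_bars_hinge (a point): Point of the bars' stand at the middle of its hinge axis, 75 mm above the bench (72 above the 3 mm mat); the hinge axis is this frame's y; x and z as the stand's. The other stands have theirs at the same place.
- bar0: Flat steel bar 105 x 25 x 8 in the bars' tray, loose, to be left alone. Origin: centre of its underside.
- bar1: Flat steel bar 105 x 25 x 8 in the bars' tray, loose, to be left alone. Origin: centre of its underside.
- bar2: Flat steel bar 105 x 25 x 8 in the bars' tray, loose, to be left alone. Origin: centre of its underside.
- bushing0: Brass bushing, 42 diameter, 32 high, in its tray, loose, to be left alone. Origin: centre of its underside.
- bushing1: Brass bushing, 42 diameter, 32 high, in its tray, loose, to be left alone. Origin: centre of its underside.
- flange0: Steel flange, 52 diameter, 30 high, in its tray, loose, to be left alone. Origin: centre of its underside.
- flange1: Steel flange, 52 diameter, 30 high, in its tray, loose, to be left alone. Origin: centre of its underside.
- plug_gauge: Steel plug gauge standing upright, 18 diameter, 82 high, loose, to be left alone. Origin: centre of its underside.
- loupe: Black magnifier standing on the mat, 34 diameter, 38 high, loose, to be left alone. Origin: centre of its underside.
- vee_block: Small steel vee block 36 x 30 x 30, loose, to be left alone. Origin: centre of its underside.
- caliper: Steel caliper lying flat, 225 long, 10 high, jaws reaching 47 to its +y, loose, to be left alone. Origin: centre of its underside.
Mind the look-alikes: they are no part of the job. Leave any green or orange look-alike of the stand_bars alone.

How it is judged:
At the end, for the whole second after the job is handed in: The bars' plate is turned over and flat (hinge angle above 3.02 rad, within 0.12 rad of the stop) and at rest; its stand is upright and within 12 mm of where it stood; the other two plates' free edges and stands, and every part and tool, are within 15 mm of where they were (value of joint plate_bars above 3.02 rad and velocity of joint plate_bars between -0.05 and 0.05 rad/s and distance of stand_bars from where it was at the start of the episode below 0.012 m and angle between stand_bars's own z axis and vertical below 0.03 rad and linear speed of stand_bars below 0.01 m/s and distance of each of stand_bushings, stand_flanges, plate_bushings_edge, plate_flanges_edge, bar0, bar1, bar2, bushing0, bushing1, flange0, flange1, plug_gauge, loupe, vee_block, caliper from where it was at the start of the episode below 0.015 m); the robot touches nothing.
It fails at once if the bars' stand is lifted or tipped over (height (world z) of stand_bars above 0.015 m or angle between stand_bars's own z axis and vertical above 0.15 rad).
It fails at once if the bars' stand is shoved along (more than 15 mm) (distance of stand_bars from where it was at the start of the episode above 0.015 m).
It fails at once if the fingers pinch or force the bars' plate or stand (more than 25 N) (contact force between the fingers and stand_bars above 25 N).
It fails at once if another tray's status plate or stand is disturbed (more than 15 mm) (distance of any of plate_bushings_edge, plate_flanges_edge, stand_bushings, stand_flanges from where it was at the start of the episode above 0.015 m).
It fails at once if a part or tool is picked up or pushed aside (more than 15 mm) (distance of any of bar0, bar1, bar2, bushing0, bushing1, flange0, flange1, plug_gauge, loupe, vee_block, caliper from where it was at the start of the episode above 0.015 m).
It also fails if it takes over 51 s, if anything falls off the work surface, if the arm or the gripper's body presses on something with over 40 N, if the wrist force passes 120 N, or if a joint passes its speed limit or range.

## Working session

There is one attempt and no reset: what is moved stays moved. The work goes in short steps, Python scripts to look and compute and a tool call to move; the robot and the scene stay as the last step left them, time stands still between calls to the robot, and variables do not carry over. Pictures are saved under pics/ and viewed, at most 10 in all, crops included, and the job is handed in when it is done.

Besides the shell and the picture viewer there is one more tool, called after ">>>" by a JSON object that holds its "fn" and its "kwargs". servo_tool: Moves the arm, as the interface text tells. Its arguments: {"type":"object","properties":{"plan":{"type":"array"},"claw":{"type":"number"},"newtons":{"type":"number"}},"required":["plan"]}

```bash
mkdir -p pics
cat > h.py <<'E'
import numpy as np, cv2
from plant import sensors, read_camera, manip, nets
def world(p,u,v,z=None):
    K,R,t=p["K"],np.array(p["R"]),np.array(p["t"])
    d=np.linalg.inv(K)@np.array([u,v,1.0]); 
    if z is None:
        w=p["z_map"][int(round(v)),int(round(u))]; return R.T@(d*w-t)
    c=-R.T@t; r=R.T@d; return c+r*(z-c[2])/r[2]
def pix(p,X):
    q=np.array(p["K"])@(np.array(p["R"])@np.array(X)+p["t"]); return q[:2]/q[2]
E
python3 - <<'E'
from h import *
np.set_printoptions(precision=3,suppress=True)
s=sensors.read_state();print(s["t"],s["tcp_pos"],s["tool_rot"],manip.grip_point_offset)
for n in("scene","top"):
    p=read_camera(n);cv2.imwrite(f"pics/{n}0.png",p["img"])
    for k in("tray_bars","stand_bars","stand_bars_hinge","plate_bars_edge","bar0","bar1","bar2","bushing0","flange0"):
        z={"stand_bars_hinge":.075,"plate_bars_edge":.075}.get(k,.003)
        print(n,k,[(np.round(d["xy"]),round(d["confidence"],2),world(p,*d["xy"],z)[:2]) for d in nets.spot_point(p,k)][:6])
E
```

```text
0.0 [ 0.156 -0.604  0.23 ] [[ 0.968  0.25  -0.   ]
 [ 0.25  -0.968  0.002]
 [ 0.    -0.002 -1.   ]] 0.0187
scene tray_bars [(array([309., 322.]), 0.81, array([ 0.734, -0.148]))]
scene stand_bars [(array([497., 243.]), 0.9, array([0.598, 0.394])), (array([502., 285.]), 0.79, array([0.753, 0.306])), (array([300., 276.]), 0.73, array([ 0.576, -0.118])), (array([114., 245.]), 0.58, array([ 0.308, -0.519]))]
scene stand_bars_hinge [(array([110., 222.]), 0.67, array([ 0.319, -0.516])), (array([300., 249.]), 0.61, array([ 0.57 , -0.115])), (array([504., 216.]), 0.59, array([0.591, 0.404])), (array([506., 261.]), 0.55, array([0.756, 0.3  ]))]
scene plate_bars_edge [(array([289., 232.]), 0.88, array([ 0.494, -0.119])), (array([531., 277.]), 0.76, array([0.825, 0.314])), (array([524., 231.]), 0.74, array([0.664, 0.412])), (array([113., 234.]), 0.65, array([ 0.374, -0.512]))]
scene bar0 [(array([310., 320.]), 0.78, array([ 0.73 , -0.144])), (array([328., 315.]), 0.74, array([ 0.725, -0.103])), (array([294., 319.]), 0.58, array([ 0.716, -0.176]))]
scene bar1 [(array([310., 320.]), 0.78, array([ 
[... 1516 characters left out ...]
]
top bar0 [(array([341., 188.]), 0.65, array([ 0.727, -0.142])), (array([330., 191.]), 0.55, array([ 0.718, -0.106]))]
top bar1 [(array([341., 188.]), 0.65, array([ 0.727, -0.142])), (array([330., 191.]), 0.55, array([ 0.718, -0.106]))]
top bar2 [(array([341., 188.]), 0.65, array([ 0.727, -0.142])), (array([330., 191.]), 0.55, array([ 0.718, -0.106]))]
top bushing0 [(array([269., 170.]), 0.63, array([0.783, 0.084])), (array([284., 192.]), 0.59, array([0.713, 0.036])), (array([329., 185.]), 0.17, array([ 0.736, -0.104]))]
top flange0 [(array([407., 204.]), 0.76, array([ 0.679, -0.344])), (array([394., 184.]), 0.72, array([ 0.742, -0.305])), (array([271., 209.]), 0.65, array([0.659, 0.074]))]
```

View pics/scene0.png

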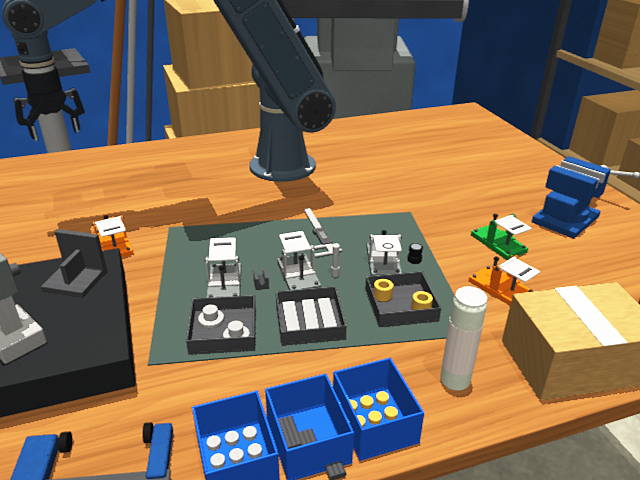

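View pics/top0.png

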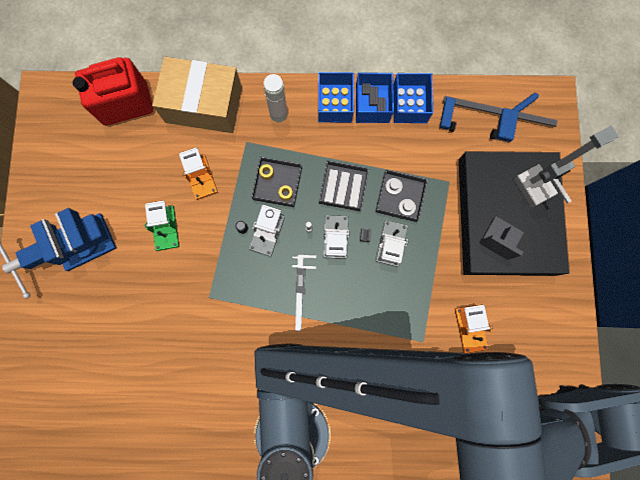

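The bars' stand is the middle white one, scene (297,260), top (335,240), with its raised bar up and lying towards the robot; the bars' tray is behind it at scene (310,315).

What could be taken for it, in scene pixels: flanges' stand (223,265), bushings' stand (385,250, ring already up), orange (110,237), green (500,237) and orange (505,280). I choose the white one at (297,260), directly in front of the three bars. Next I move above it for a close look.

>>> {"fn": "servo_tool", "kwargs": {"plan": [[[0,0,-60,0,0,5],[40,-30,-90,0,0,10],[80,-65,-90,0,0,14.5],[120,-100,-90,0,0,14.5],[160,-135,-90,0,0,14.5],[200,-170,-90,0,0,14.5],[240,-200,-90,0,0,14.5],[280,-235,-90,0,0,14.5],[320,-270,-90,0,0,14.5],[350,-310,-90,0,0,14.5],[380,-345,-90,0,0,14.5],[404,-382,-90,0,0,14.5]]], "claw": 1}}

```text
t: 2.2
tcp_pos: [0.4457, -0.151, 0.3216]
tool_rot: [[1.0, -0.0, 0.001], [-0.0, -1.0, -0.001], [0.001, 0.001, -1.0]]
wrist_force: [0.3, 1.1, 0.6]
width: 0.001
finger_force: 0.0
```

>>> {"fn": "servo_tool", "kwargs": {"plan": [[[0,0,0,0,0,0],[0,0,0,0,0,0],[0,0,0,0,0,0],[0,0,0,0,0,0]]]}}

```text
t: 2.6
tcp_pos: [0.4444, -0.1542, 0.3213]
tool_rot: [[1.0, -0.003, -0.0], [-0.003, -1.0, -0.0], [-0.0, 0.0, -1.0]]
wrist_force: [0.2, 0.6, 0.1]
width: -0.001
finger_force: 0.0
```

Run:
```python
from h import *
np.set_printoptions(precision=3,suppress=True)
s=sensors.read_state();print(s["t"],s["qpos"],s["tcp_pos"],s["tool_rot"],s["wrist_force"])
p=read_camera("wrist");cv2.imwrite("pics/w0.png",p["img"]);print(-np.array(p["R"]).T@p["t"])
np.savez("w0.npz",z=p["z_map"],K=p["K"],R=p["R"],t=p["t"])
for k in("stand_bars","stand_bars_hinge","plate_bars_edge"):
    print(k,[(np.round(d["xy"]),round(d["confidence"],2),world(p,*d["xy"],.003 if k=="stand_bars" else .075)[:2],world(p,*d["xy"])) for d in nets.spot_point(p,k)][:5])
```

```text
2.6 [-0.572  0.208  1.683 -0.     1.25   1.002] [ 0.444 -0.154  0.321] [[ 1.    -0.003 -0.   ]
 [-0.003 -1.    -0.   ]
 [-0.     0.    -1.   ]] [0.194 0.591 0.096]
[ 0.512 -0.155  0.464]
stand_bars [(array([293.,  83.]), 0.73, array([ 0.575, -0.123]), array([ 0.565, -0.128,  0.075])), (array([597., 297.]), 0.73, array([ 0.31 , -0.522]), array([ 0.316, -0.511,  0.017])), (array([371.,  81.]), 0.21, array([ 0.577, -0.213]), array([ 0.576, -0.212,  0.014]))]
stand_bars_hinge [(array([290.,  85.]), 0.7, array([ 0.563, -0.126]), array([ 0.563, -0.126,  0.077])), (array([438., 101.]), 0.66, array([ 0.549, -0.269]), array([ 0.548, -0.268,  0.078])), (array([287.,  76.]), 0.61, array([ 0.571, -0.123]), array([ 0.571, -0.123,  0.079])), (array([636., 325.]), 0.56, array([ 0.306, -0.517]), array([ 0.306, -0.518,  0.074]))]
plate_bars_edge [(array([288., 145.]), 0.91, array([ 0.507, -0.122]), array([ 0.506, -0.116,  0.004]))]
```

View pics/w0.png

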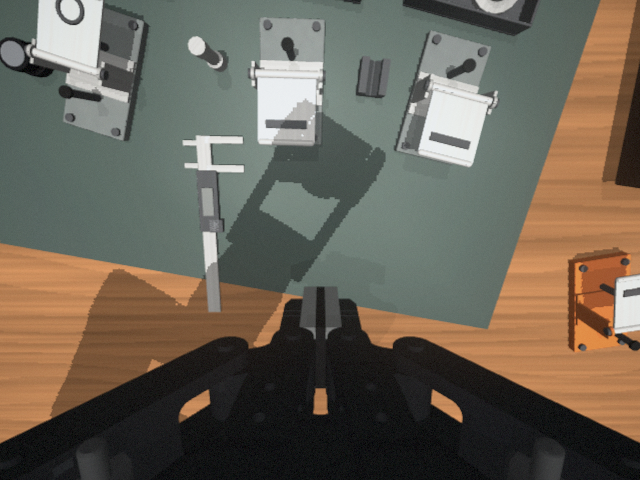

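Wrist view: the bars' plate is at (288,110) with its hinge at row ~75 and free edge at row ~145. The caliper (205,190) and plug gauge (205,52) are to its left, the vee block (373,77) to its right. Now I measure it from the depth map.

Run:
```python
from h import *
np.set_printoptions(precision=4,suppress=True)
p=dict(np.load("w0.npz"));v,u=np.mgrid[0:480,0:640]
d=np.stack([u,v,np.ones_like(u)],-1)@np.linalg.inv(p["K"]).T*p["z"][...,None]
X=(d-p["t"])@p["R"]
m=(X[...,2]>.066)&(X[...,2]<.086)&(p["z"]>0)&(u>235)&(u<345)&(v>20)&(v<160)
P=X[m];print(len(P),np.median(P[:,2]),P.min(0),P.max(0))
r=cv2.minAreaRect((P[:,:2]*1000).astype(np.float32));print(r)
for x0 in np.arange(.49,.60,.004):
    q=P[abs(P[:,0]-x0)<.002]
    if len(q):print(round(x0,3),len(q),q[:,1].min(),q[:,1].max(),np.median(q[:,2]))
m=(X[...,2]>.012)&(X[...,2]<.022)&(p["z"]>0)&(u>250)&(u<332)&(v>5)&(v<160)
print(X[m].min(0),X[m].max(0))
```

```text
4790 0.07859361790483071 [ 0.5072 -0.1594  0.0662] [ 0.6056 -0.0858  0.0845]
((556.5810546875, -122.17544555664062), (73.72887420654297, 98.25508880615234), 88.11341857910156)
0.506 22 -0.14747286113702698 -0.12664473273398522 0.08050788700312257
0.51 221 -0.1485211520359953 -0.094111888503019 0.08197369159944053
0.514 282 -0.14852282955372353 -0.09307585349014869 0.08097112744606227
0.518 226 -0.14856860120419688 -0.09332417357798187 0.08038351711487715
0.522 225 -0.1485945225537755 -0.09325983321377929 0.0802050850314282
0.526 230 -0.14860198990913606 -0.09358156216989746 0.08105165505869909
0.53 282 -0.14961100765101212 -0.09377164197908211 0.08057160185180735
0.534 233 -0.14964384424326235 -0.093825314938247 0.07921939275408554
0.538 232 -0.1496728350245838 -0.0939073041246419 0.0789300644130029
0.542 279 -0.14969403000409964 -0.09427259847898162 0.0785750603438861
0.546 241 -0.14969135495617913 -0.09427239426453222 0.07816654718488539
0.55 233 -0.14973177247097522 -0.09459618594659203 0.07813829345903386
0.554 284 -0.1497498409035455 -0.09449946554226346 0.07770215727454668
0.558 235 -0.14977445407298914 -0.09472571300476527 0.07738384706245421
0.562 293 -0.1565486038251955 -0.0888963513193497 0.07712301336188888
0.566 293 -0.15942704012776274 -0.08870126771583624 0.07666110713848713
0.57 370 -0.15941224351113678 -0.08577205741717182 0.07746489795151551
0.574 314 -0.15940720606387598 -0.08622640627147621 0.07862064441775618
0.578 107 -0.15748528674780635 -0.08604315670687696 0.07725638095855435
0.582 34 -0.15655957245755892 -0.08972519159027133 0.07441976293495212
0.586 5 -0.09234092297138521 -0.08970781110773095 0.07359847449282521
0.594 21 -0.12716472091981035 -0.12062444217388854 0.07295349289961066
0.598 57 -0.12917585896442765 -0.11864860085953842 0.07306939815524413
[ 0.5075 -0.1591  0.0133] [ 0.6389 -0.0884  0.022 ]
```

>>> {"fn": "servo_tool", "kwargs": {"plan": [[[5,-6,25,0,8,0],[10,-12,50,0,16,0],[15,-18,75,0,24,0],[20,-24,100,0,32,0],[22,-28,130,0,40,0],[24,-32,160,0,45,0],[24,-32,160,0,45,0],[24,-32,160,0,45,0],[24,-32,160,0,45,0]]]}}

```text
t: 3.7
tcp_pos: [0.48, -0.0977, 0.1843]
tool_rot: [[0.757, 0.079, 0.648], [-0.0, -0.993, 0.121], [0.653, -0.092, -0.752]]
wrist_force: [0.6, -1.0, -0.1]
width: 0.001
finger_force: 0.0
```

Run:
```python
from h import *
np.set_printoptions(precision=4,suppress=True)
s=sensors.read_state();print(s["t"],s["qpos"],s["tcp_pos"],s["tool_rot"],s["wrist_force"])
p=read_camera("scene");a=pix(p,s["tcp_pos"]);print(a)
u,v=int(a[0]),int(a[1]);c=p["img"][v-50:v+100,u-100:u+100];cv2.imwrite("pics/s1.png",cv2.resize(c,None,fx=4,fy=4,interpolation=3))
```

```text
3.7 [-0.7924  0.4195  2.297   1.6184  0.579  -0.7561] [ 0.48   -0.0977  0.1843] [[ 0.7574  0.0788  0.6482]
 [-0.0004 -0.9926  0.1211]
 [ 0.653  -0.092  -0.7518]] [ 0.5914 -1.0013 -0.109 ]
[295.218  186.5694]
```

View pics/s1.png

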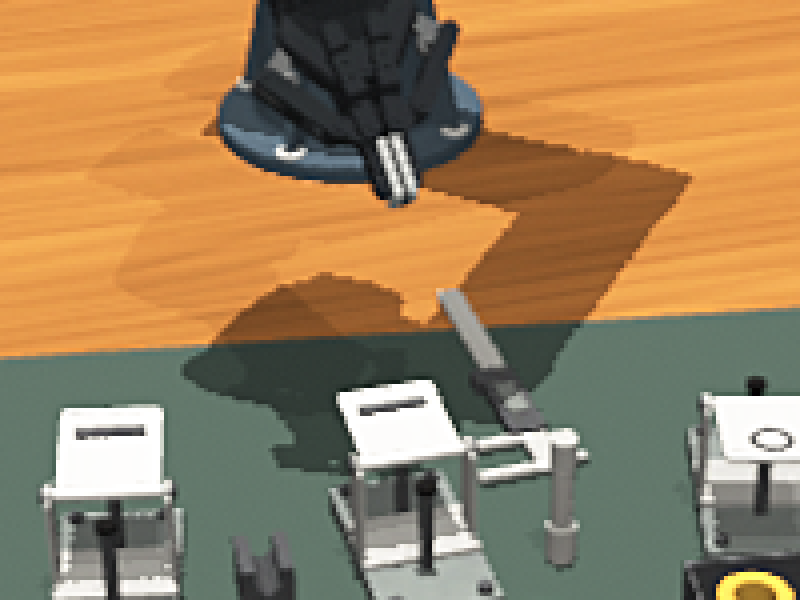

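The crop shows the shut fingertips at (400,190) hanging tilted in front of the bars' plate (388,405), which is the white one with its bar up. I fit the arm's geometry to check reach along the planned sweep.

```bash
cat > kin.py <<'E'
from h import *
from scipy.optimize import least_squares
Q=np.array([[-1.496,.527,1.433,0,1.181,-.178],[-.572,.208,1.683,0,1.25,1.002],[-.7924,.4195,2.297,1.6184,.579,-.7561]])
T=np.array([[.156,-.6045,.2305],[.4442,-.1542,.3213],[.48,-.0977,.1843]]);Z=np.array([[0,0,-1],[0,0,-1],[.6482,.1211,-.7518]])
def wc(q,k):
    d,h,L1,L2,_=k;u=L1*np.sin(q[1])+L2*np.sin(q[1]+q[2]);c,s=np.cos(q[0]),np.sin(q[0])
    return np.array([c*u-d*s,s*u+d*c,h+L1*np.cos(q[1])+L2*np.cos(q[1]+q[2])])
f=lambda k:np.ravel([wc(q,k)+k[4]*z-t for q,t,z in zip(Q,T,Z)])
r=least_squares(f,[.11,.3,.4,.4,.3]);k=r.x
def ik(tcp,tz):
    w=np.array(tcp)-k[4]*np.array(tz);u=np.sqrt(w[0]**2+w[1]**2-k[0]**2);z=w[2]-k[1]
    D=(u*u+z*z-k[2]**2-k[3]**2)/(2*k[2]*k[3]);q3=np.arccos(np.clip(D,-1,1))
    q2=np.arctan2(u,z)-np.arctan2(k[3]*np.sin(q3),k[2]+k[3]*np.cos(q3))
    q1=np.arctan2(w[1],w[0])-np.arctan2(k[0],u)
    a=q2+q3;fd=np.array([np.sin(a)*np.cos(q1),np.sin(a)*np.sin(q1),np.cos(a)])
    return np.round([q1,q2,q3,np.arccos(fd@tz)],2),round(D,2)
E
python3 - <<'E'
from kin import *
print(k,abs(r.fun).max())
for ph in(45,35,25):
  s,c=np.sin(np.radians(ph)),np.cos(np.radians(ph));tx=np.array([c,0,s]);tz=np.array([s,0,-c])
  for th in(-10,0,30,60,90):
    a=np.radians(th);C=np.array([.573-.057*np.cos(a),-.122,.071+.057*np.sin(a)]);t=C-.011*tx
    print(ph,th,t.round(3),*ik(t,tz))
E
```

```text
[0.11689616 0.22559696 0.49550769 0.36316463 0.26287619] 0.038736967595824526
45 -10 [ 0.509 -0.122  0.053] [-0.71  0.71  2.43  0.78] -0.75
45 0 [ 0.508 -0.122  0.063] [-0.71  0.68  2.43  0.76] -0.76
45 30 [ 0.516 -0.122  0.092] [-0.69  0.59  2.4   0.67] -0.74
45 60 [ 0.537 -0.122  0.113] [-0.65  0.55  2.33  0.59] -0.69
45 90 [ 0.565 -0.122  0.12 ] [-0.61  0.55  2.25  0.53] -0.63
35 -10 [ 0.508 -0.122  0.055] [-0.64  0.63  2.33  0.47] -0.69
35 0 [ 0.507 -0.122  0.065] [-0.65  0.6   2.32  0.45] -0.68
35 30 [ 0.515 -0.122  0.093] [-0.63  0.53  2.29  0.39] -0.66
35 60 [ 0.535 -0.122  0.114] [-0.6   0.5   2.22  0.34] -0.6
35 90 [ 0.564 -0.122  0.122] [-0.56  0.51  2.14  0.31] -0.54
25 -10 [ 0.507 -0.122  0.056] [-0.59  0.59  2.21  0.24] -0.6
25 0 [ 0.506 -0.122  0.066] [-0.59  0.57  2.21  0.24] -0.59
25 30 [ 0.514 -0.122  0.095] [-0.58  0.51  2.17  0.25] -0.56
25 60 [ 0.535 -0.122  0.116] [-0.55  0.49  2.1   0.28] -0.5
25 90 [ 0.563 -0.122  0.123] [-0.52  0.51  2.01  0.31] -0.43
```

```bash
cat > go.py <<'E'
from h import *
from scipy.spatial.transform import Rotation as Ro
def Rt(ph):
    s,c=np.sin(np.radians(ph)),np.cos(np.radians(ph));return np.array([[c,0,s],[0,-1,0],[s,0,-c]])
def rows(targets):
    s=sensors.read_state();R0=np.array(s["tool_rot"]);p0=np.array(s["tcp_pos"])
    print(round(s["t"],2),p0.round(4),"tz",R0[:,2].round(3),"y",R0[:,1].round(3),"q",np.round(s["qpos"],2),"F",np.round(s["wrist_force"],1))
    for x,y,z,ph in targets:
        print(np.round(R0.T@(np.array([x,y,z])-p0)*1000,1),np.round(np.degrees(Ro.from_matrix(R0.T@Rt(ph)).as_rotvec()),1))
E
python3 -c "
from go import *
rows([(.475,-.122,.13,35),(.475,-.122,.06,35)])"
```

```text
3.75 [ 0.4783 -0.0971  0.1822] tz [ 0.646  0.122 -0.754] y [ 0.078 -0.993 -0.094] q [-0.79  0.42  2.3   1.62  0.58 -0.76] F [-0.6 -0.2 -2.5]
[-36.4  29.3  34.1] [-7.  -5.6  0.2]
[-81.9  35.9  86.9] [-7.  -5.6  0.2]
```

>>> {"fn": "servo_tool", "kwargs": {"plan": [[[-18,15,17,-3.5,-3,0],[-36,29,34,-7,-5.6,0.2],[-36,29,34,-7,-5.6,0.2],[-36,29,34,-7,-5.6,0.2],[-36,29,34,-7,-5.6,0.2]]]}}

```text
t: 4.25
tcp_pos: [0.477, -0.121, 0.1337]
tool_rot: [[0.818, 0.004, 0.576], [0.003, -1.0, 0.002], [0.576, 0.0, -0.818]]
wrist_force: [-0.4, -0.4, 0.3]
width: 0.004
finger_force: 0.0
```

```bash
python3 -c "
from go import *
rows([(.475,-.122,.13,35),(.475,-.122,.058,35)])"
```

```text
4.25 [ 0.477  -0.121   0.1337] tz [ 0.576  0.002 -0.818] y [ 0.004 -1.     0.   ] q [-0.72  0.52  2.29  1.94  0.42 -1.03] F [-0.4 -0.4  0.3]
[-3.7  0.9  1.9] [-0.1 -0.2  0.2]
[-45.2   0.9  60.7] [-0.1 -0.2  0.2]
```

>>> {"fn": "servo_tool", "kwargs": {"plan": [[[-25,1,30,0,0,0],[-48,1,60,0,0,0],[-48,1,60,0,0,0],[-48,1,60,0,0,0]]]}}

```text
t: 4.65
tcp_pos: [0.4716, -0.1221, 0.0549]
tool_rot: [[0.819, 0.002, 0.573], [0.0, -1.0, 0.003], [0.573, -0.002, -0.819]]
wrist_force: [1.5, -0.1, 0.1]
width: -0.001
finger_force: 0.0
```

```bash
python3 -c "
from go import *
rows([(.503,-.122,.056,35)])
T=[]
for th in (0,15,30,45,60,75,90):
    a=np.radians(th);ph=35;r=.058
    C=np.array([.573-r*np.cos(a),-.122,.071+r*np.sin(a)]);t=C-.011*Rt(ph)[:,0];T.append((*t,ph))
rows(T)
p=read_camera('scene');cv2.imwrite('pics/s2.png',cv2.resize(p['img'][190:300,220:380],None,fx=4,fy=4,interpolation=3))"
```

```text
4.65 [ 0.4716 -0.1221  0.0549] tz [ 0.573  0.003 -0.819] y [ 0.002 -1.    -0.002] q [-0.74  0.78  2.34  2.39  0.6  -1.55] F [ 1.5 -0.1  0.1]
[26.3 -0.  17.1] [-0.2  0.   0. ]
4.65 [ 0.4716 -0.1221  0.0549] tz [ 0.573  0.003 -0.819] y [ 0.002 -1.    -0.002] q [-0.74  0.78  2.34  2.39  0.6  -1.55] F [ 1.5 -0.1  0.1]
[33.8 -0.  11.7] [-0.2  0.   0. ]
[44.  -0.1  0.6] [-0.2  0.   0. ]
[56.8 -0.1 -7.6] [-0.2  0.   0. ]
[ 71.2  -0.1 -12.1] [-0.2  0.   0. ]
[ 86.3  -0.1 -12.8] [-0.2  0.   0. ]
[ 1.011e+02 -1.000e-01 -9.500e+00] [-0.2  0.   0. ]
[ 1.145e+02 -1.000e-01 -2.600e+00] [-0.2  0.   0. ]
```

View pics/s2.png

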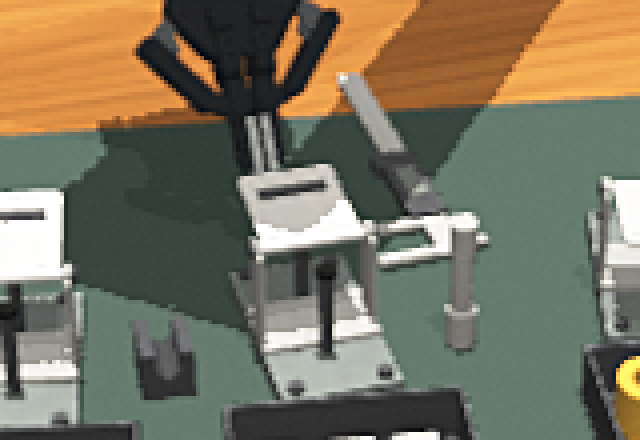

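The fingertips (262,150) are just outside the plate's free edge (290,178) and lined up with it. Now I slide under the edge and lift a little.

>>> {"fn": "servo_tool", "kwargs": {"plan": [[[13,0,9,0,0,0],[26,0,17,0,0,0],[26,0,17,0,0,0],[30,0,15,0,0,0],[34,0,12,0,0,0],[39,0,6,0,0,0],[44,0,1,0,0,0],[44,0,1,0,0,0]]]}}

```text
t: 5.5
tcp_pos: [0.5081, -0.1219, 0.0817]
tool_rot: [[0.818, 0.003, 0.575], [0.003, -1.0, 0.001], [0.575, 0.001, -0.818]]
wrist_force: [-0.3, -0.2, -0.4]
width: -0.005
finger_force: 0.0
```

```bash
python3 -c "
from go import *
T=[]
for th in (15,30,45,60,75,90):
    a=np.radians(th);ph=35;r=.058
    C=np.array([.573-r*np.cos(a),-.122,.071+r*np.sin(a)]);t=C-.011*Rt(ph)[:,0];T.append((*t,ph))
rows(T)
p=read_camera('scene');cv2.imwrite('pics/s3.png',cv2.resize(p['img'][190:300,220:380],None,fx=4,fy=4,interpolation=3))"
```

```text
5.5 [ 0.5081 -0.1219  0.0817] tz [ 0.575  0.001 -0.818] y [ 0.003 -1.     0.001] q [-0.66  0.68  2.25  2.22  0.46 -1.28] F [-0.3 -0.2 -0.4]
[-1.2  0.1  1.6] [-0.  -0.1  0.2]
[11.6  0.1 -6.5] [-0.  -0.1  0.2]
[ 26.    0.2 -11.1] [-0.  -0.1  0.2]
[ 41.1   0.2 -11.7] [-0.  -0.1  0.2]
[55.9  0.3 -8.4] [-0.  -0.1  0.2]
[69.3  0.3 -1.4] [-0.  -0.1  0.2]
```

View pics/s3.png

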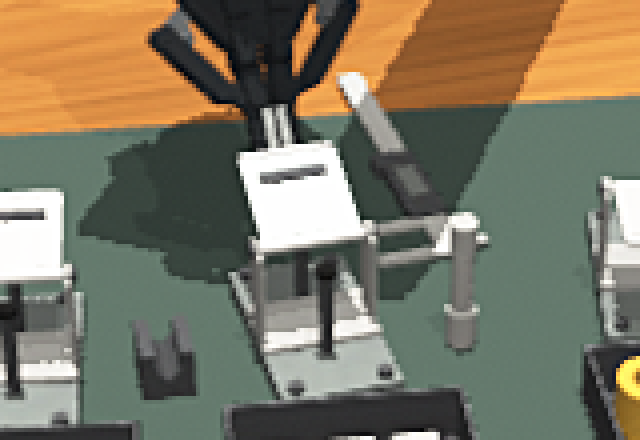

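The plate's edge has risen (about 175 to 150 in the crop) and the stand has not moved. I continue to upright.

>>> {"fn": "servo_tool", "kwargs": {"plan": [[[5,0,-3,0,0,0],[11.5,0,-6.5,0,0,0],[19,0,-9,0,0,0],[26,0,-11,0,0,0],[33,0,-11.5,0,0,0],[41,0,-11.5,0,0,0],[48,0,-10,0,0,0],[56,0,-8.5,0,0,0],[63,0,-5,0,0,0],[69,0,-1.5,0,0,0],[69,0,-1.5,0,0,0]]]}}

```text
t: 6.65
tcp_pos: [0.5644, -0.1218, 0.1213]
tool_rot: [[0.818, 0.003, 0.575], [0.003, -1.0, 0.002], [0.575, 0.0, -0.818]]
wrist_force: [-0.0, 0.6, -0.4]
width: -0.0
finger_force: 0.0
```

```bash
python3 -c "
from go import *
T=[]
for th in (100,110,120,130,140,150,160,170,175,180):
    a=np.radians(th);ph=35*(180-th)/90;r=.060
    m=np.array([np.sin(a),0,np.cos(a)])
    C=np.array([.573-r*np.cos(a),-.122,.075+r*np.sin(a)])-.002*m;t=C-.011*Rt(ph)[:,0];T.append((*t,ph))
rows(T)
p=read_camera('scene');cv2.imwrite('pics/s4.png',cv2.resize(p['img'][170:300,220:380],None,fx=4,fy=4,interpolation=3))"
```

```text
6.65 [ 0.5644 -0.1218  0.1213] tz [ 0.575  0.002 -0.818] y [ 0.003 -1.     0.   ] q [-0.57  0.58  2.09  1.77  0.33 -0.7 ] F [-0.   0.6 -0.4]
[10.6  0.3 -1.7] [-0.1 -4.   0.2]
[17.6  0.3  5.3] [-0.1 -7.8  0.2]
[23.3  0.3 13.5] [ -0.1 -11.7   0.2]
[27.3  0.4 22.5] [ -0.1 -15.6   0.2]
[29.7  0.4 32. ] [ -0.1 -19.5   0.2]
[30.3  0.4 41.8] [ -0.1 -23.4   0.2]
[29.1  0.4 51.4] [ -0.1 -27.3   0.2]
[26.2  0.4 60.7] [ -0.  -31.2   0.2]
[24.2  0.4 65.1] [ -0.  -33.1   0.2]
[21.7  0.4 69.3] [ -0.  -35.1   0.2]
```

View pics/s4.png

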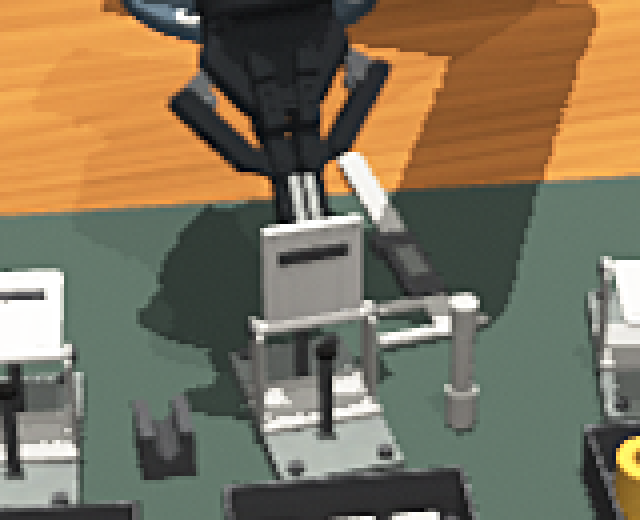

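The plate stands upright (310,265), with the fingers behind it. Now I push it over.

>>> {"fn": "servo_tool", "kwargs": {"plan": [[[5,0,-1.5,0,-2,0],[10.5,0,-1.5,0,-4,0],[14,0,2,0,-6,0],[17.5,0,5.5,0,-8,0],[23,0,13.5,0,-11.5,0],[25.5,0,18,0,-13.5,0],[27.5,0,22.5,0,-15.5,0],[28.5,0,27,0,-17.5,0],[29.5,0,32,0,-19.5,0],[30,0,37,0,-21.5,0],[30,0,42,0,-23.5,0],[30,0,42,0,-23.5,0]]]}}

```text
t: 7.9
tcp_pos: [0.6128, -0.1216, 0.1034]
tool_rot: [[0.98, 0.003, 0.199], [0.003, -1.0, 0.001], [0.199, -0.0, -0.98]]
wrist_force: [0.7, 1.0, -0.1]
width: -0.001
finger_force: 0.0
```

```bash
python3 -c "
from go import *
T=[]
for th in (150,160,170,175,180):
    a=np.radians(th);ph=35*(180-th)/90;r=.060
    m=np.array([np.sin(a),0,np.cos(a)])
    C=np.array([.573-r*np.cos(a),-.122,.075+r*np.sin(a)])-.002*m;t=C-.011*Rt(ph)[:,0];T.append((*t,ph))
rows(T)"
```

```text
7.9 [ 0.6128 -0.1216  0.1034] tz [ 0.199  0.001 -0.98 ] y [ 0.003 -1.    -0.   ] q [-0.41  0.64  1.69  0.14  0.63  1.05] F [ 0.7  1.  -0.1]
[ 0.6  0.4 -1. ] [-0.1  0.2  0.2]
[3.4 0.5 8.3] [-0.1 -3.7  0.2]
[ 4.5  0.5 18. ] [-0.  -7.6  0.2]
[ 4.4  0.5 22.8] [-0.  -9.5  0.2]
[ 3.8  0.5 27.7] [ -0.  -11.5   0.2]
```

>>> {"fn": "servo_tool", "kwargs": {"plan": [[[2,0,4,0,-2,0],[3.5,0,8.5,0,-4,0],[4,0,13,0,-6,0],[4.5,0,18,0,-7.5,0],[4.5,0,20.5,0,-8.5,0],[4.5,0,23,0,-9.5,0],[4.5,0,23,0,-9.5,0],[4.5,0,23,0,-9.5,0]]]}}

```text
t: 8.7
tcp_pos: [0.6213, -0.1215, 0.0824]
tool_rot: [[0.999, 0.003, 0.035], [0.003, -1.0, 0.0], [0.035, -0.0, -0.999]]
wrist_force: [-0.9, -0.1, 1.0]
width: 0.006
finger_force: 0.0
```

>>> {"fn": "servo_tool", "kwargs": {"plan": [[[0,0,1,0,-1,0],[0,0,2,0,-2,0],[0,0,2,0,-2,0],[0,0,2,0,-2,0]]]}}

```text
t: 9.1
tcp_pos: [0.622, -0.1216, 0.0805]
tool_rot: [[1.0, 0.003, 0.001], [0.003, -1.0, -0.0], [0.001, 0.0, -1.0]]
wrist_force: [0.1, 1.0, -0.2]
width: -0.006
finger_force: 0.1
```

>>> {"fn": "servo_tool", "kwargs": {"plan": [[[0,0,1,0,0,0],[0,0,1,0,0,0],[0,0,1,0,0,0]]]}}

```text
t: 9.4
tcp_pos: [0.6216, -0.1216, 0.0794]
tool_rot: [[1.0, 0.003, 0.0], [0.003, -1.0, -0.0], [0.0, 0.0, -1.0]]
wrist_force: [-0.5, 1.1, 0.2]
width: -0.003
finger_force: 0.0
```

>>> {"fn": "servo_tool", "kwargs": {"plan": [[[0,0,1,0,0,0],[0,0,1,0,0,0],[0,0,1,0,0,0]]]}}

```text
t: 9.7
tcp_pos: [0.6217, -0.1216, 0.0784]
tool_rot: [[1.0, 0.003, 0.001], [0.003, -1.0, -0.0], [0.001, 0.0, -1.0]]
wrist_force: [-1.0, 0.2, -0.4]
width: 0.001
finger_force: 0.0
```

>>> {"fn": "servo_tool", "kwargs": {"plan": [[[0,0,1,0,0,0],[0,0,1,0,0,0],[0,0,1,0,0,0]]]}}

```text
t: 10.0
tcp_pos: [0.6217, -0.1216, 0.0774]
tool_rot: [[1.0, 0.003, 0.001], [0.003, -1.0, -0.0], [0.001, 0.0, -1.0]]
wrist_force: [1.5, 1.1, -0.1]
width: -0.001
finger_force: 0.0
```

>>> {"fn": "servo_tool", "kwargs": {"plan": [[[0,0,1,0,0,0],[0,0,1,0,0,0],[0,0,1,0,0,0]]]}}

```text
t: 10.3
tcp_pos: [0.6218, -0.1216, 0.0766]
tool_rot: [[1.0, 0.003, 0.001], [0.003, -1.0, -0.0], [0.001, 0.0, -1.0]]
wrist_force: [-0.2, -0.1, 0.7]
width: -0.005
finger_force: 0.6
```

```bash
python3 -c "
from go import *
rows([])
p=read_camera('scene');cv2.imwrite('pics/s5.png',cv2.resize(p['img'][190:300,220:380],None,fx=5,fy=5,interpolation=3))"
```

```text
10.3 [ 0.6218 -0.1216  0.0766] tz [ 0.001 -0.    -1.   ] y [ 0.003 -1.     0.   ] q [-0.37  0.73  1.53 -0.    0.88  1.2 ] F [-0.2 -0.1  0.7]
```

View pics/s5.png

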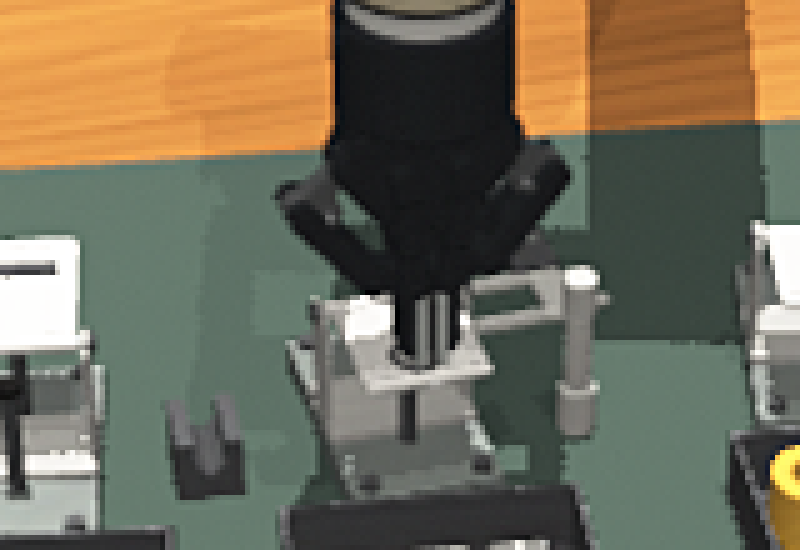

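The plate is over towards the tray, with the fingers (430,345) resting on it. I keep pressing until the buffers push back.

>>> {"fn": "servo_tool", "kwargs": {"plan": [[[0,0,1,0,0,0],[0,0,1,0,0,0],[0,0,1,0,0,0]]]}}

```text
t: 10.65
tcp_pos: [0.6219, -0.1216, 0.0764]
tool_rot: [[1.0, 0.003, 0.001], [0.003, -1.0, -0.001], [0.001, 0.001, -1.0]]
wrist_force: [-1.5, 0.3, 7.0]
width: -0.002
finger_force: 3.0
```

>>> {"fn": "servo_tool", "kwargs": {"plan": [[[0,0,1,0,0,0],[0,0,1,0,0,0],[0,0,1,0,0,0]]]}}

```text
t: 10.95
tcp_pos: [0.6219, -0.1217, 0.0763]
tool_rot: [[1.0, 0.003, 0.001], [0.003, -1.0, -0.001], [0.001, 0.001, -1.0]]
wrist_force: [-2.6, 0.8, 10.6]
width: 0.001
finger_force: 5.2
```

It is at the hard stop, with 10.6 N and no further travel. I retract straight up and check.

>>> {"fn": "servo_tool", "kwargs": {"plan": [[[0,0,-5,0,0,0],[0,0,-30,0,0,0],[0,0,-70,0,0,0],[0,0,-110,0,0,0],[-40,0,-150,0,0,0],[-80,0,-180,0,0,0],[-120,0,-200,0,0,0],[-120,0,-200,0,0,0],[-120,0,-200,0,0,0],[-120,0,-200,0,0,0]]]}}

```text
t: 11.95
tcp_pos: [0.5024, -0.1221, 0.274]
tool_rot: [[1.0, 0.003, 0.001], [0.003, -1.0, -0.0], [0.001, 0.0, -1.0]]
wrist_force: [0.2, -0.4, 0.4]
width: -0.002
finger_force: 0.0
```

Run:
```python
from go import *
np.set_printoptions(precision=4,suppress=True)
rows([])
p=read_camera("wrist");cv2.imwrite("pics/w1.png",p["img"]);v,u=np.mgrid[0:480,0:640]
d=np.stack([u,v,np.ones_like(u)],-1)@np.linalg.inv(p["K"]).T*p["z_map"][...,None];X=(d-p["t"])@np.array(p["R"])
m=(p["z_map"]>0)&(abs(X[...,1]+.122)<.024)&(X[...,2]>.06)&(X[...,2]<.13)
for x in np.arange(.56,.65,.006):
    q=X[m&(abs(X[...,0]-x)<.003)]
    if len(q):print(round(x,3),len(q),np.median(q[:,2]).round(4))
m=(X[...,2]>.012)&(X[...,2]<.022)&(p["z_map"]>0)&(abs(X[...,1]+.122)<.045)&(X[...,0]<.65)&(X[...,0]>.48)
print(X[m].min(0),X[m].max(0))
```

```text
11.95 [ 0.5024 -0.1221  0.274 ] tz [ 0.001 -0.    -1.   ] y [ 0.003 -1.     0.   ] q [-0.45  0.33  1.65  0.    1.16  1.11] F [ 0.2 -0.4  0.4]
0.566 3 0.0757
0.572 360 0.0783
0.578 384 0.0767
0.584 438 0.0764
0.59 384 0.0763
0.596 395 0.0762
0.602 445 0.0763
0.608 411 0.0765
0.614 437 0.0764
0.62 443 0.0765
0.626 439 0.0766
0.632 455 0.0765
0.638 291 0.0774
[ 0.5077 -0.1596  0.0139] [ 0.6384 -0.0866  0.022 ]
```

View pics/w1.png

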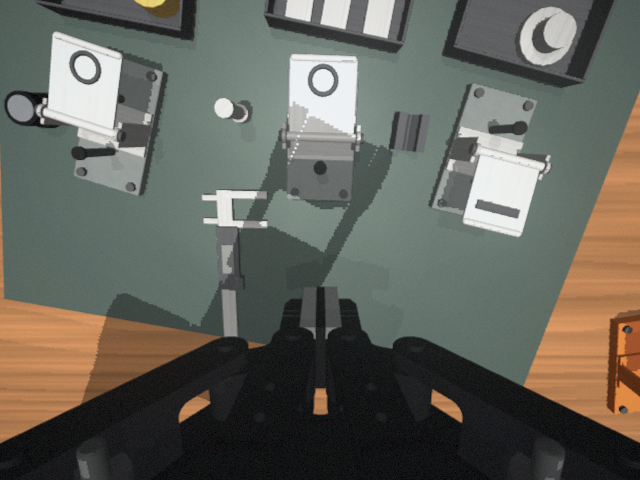

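The bars' plate now lies ring-up at (322,90). It is level to under 1 mm over its length, the stand's foot is still at x 0.5077–0.6384, and the other stands and tools are unchanged.

```bash
python3 -c "
from plant import manip
print(manip.finish_job())"
```

```text
the job is handed in; nothing more can be done
None
```

I turned the bars' status plate over its hinge and pressed it flat with the ring up; its stand and everything else stayed in place, and the job is handed in (no verdict was returned).

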